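# Fetch a seal from the bench drawer and set it to the index mark

### The arm

A 7-joint arm with a two-finger parallel gripper is mounted at the origin on the work surface. World frame = base frame: x ahead of the robot, y to its left, z up, the work surface at z = 0. Lengths are in m, angles in rad, forces in N, time in s.
With the tool pointing down it reaches from about 0.35 to 0.9 m from the base axis. Payload 8.1 kg.
Tool frame: the origin (TCP) lies midway between the tips of the shut fingers; the grasp point (between the pads) lies arm.hold_point_z behind it (arm.hold_point_z is the distance from the TCP to the grasp point, in m); z points along the fingers, x is the direction in which the jaws open and shut, and the axes are right-handed (so a half turn about z gives the same grasp; the last joint's range is limited). The gripper opens to 92 mm and grips with 3 to 60 N. Pads are 19 mm wide; open, the fingers measure 130 mm over their backs; the gripper's body (75 mm by 190 mm) begins 47 mm behind the grasp point.
Start: joints at [-1.437, 0.434, 0.025, 1.573, -0.012, 1.134, -0.075], TCP at [0.147, 0.608, 0.227] pointing down, gripper open.
Joint ranges: [-2.62, 2.62], [-0.44, 2.09], [-1.27, 1.32], [0.08, 2.57], [-1.32, 4.46], [0.12, 2], [-2.74, 2.74]. Speed limits (rad/s): [2.22, 2.22, 3.01, 3.01, 3.14, 3.14, 3.14].

### API

Orientations are given as a rotation vector (axis times angle).
In Python, from cell import arm gives the robot as it stands.
- The arm moves only by the shell command python3 -m pendant 'ROWS' [FORCE]. ROWS is JSON, a list of rows, each an object with "dp": the shift along the tool's x, y, z in m, a list of three; "rotation": the turn, a rotation vector about the tool's x, y, z in rad, a list of three; "fingers": the closure, from -1 (fully open) to 1 (shut). In form: [{"dp": [x, y, z], "rotation": [rx, ry, rz], "fingers": fingers}, ...]. A call has 1 to 20 rows; each row is the pose to reach, as a shift and turn from the pose measured when the call began, along the tool's axes at that moment; what a row does not reach only later rows make up. A row lasts 1/8 s, in which the tool goes at most 62.5 mm and 10.7 degrees, less where a joint would pass 70% of its speed; a pose out of reach is approached as far as the arm can. A call with a gripper value outside its range is refused whole. The fingers move at their own pace and stop on an object; FORCE is the grip in N (left out, the last holds). Time passes only in rows, so rows that repeat a pose let the fingers close. It gives the time, the measured TCP pose, the force and the opening at its end, in the units of the state.
- arm.observe(): the state, without advancing time (a new reading comes with each control period).
- arm.get_image(name): name is "scene" or "top"; returns the picture (400x640x3 uint8, blue, green, red); there is no depth.
- arm.camera_params(name): a dict with "camera_matrix" (3x3 intrinsics, pixels), "rvec" (rotation vector, rad) and "tvec" (3), from world to camera coordinates, as OpenCV has them. Camera axes: x right, y down, z forward; pixel columns grow to the right and rows downward; lengths in m; the calibration is good to about 2 mm. A picture is of the moment at which its call begins. camera_params takes no time and is no camera call.
- arm.sign_off(): hands the job in, once; it reports no verdict.
The state is a dict: "clock": time; "joints": joint angles; "dq": joint speeds; "joint_efforts": joint torques, N m; "position": TCP position; "ee_rot": TCP orientation; "force": force on the tool from outside, world axes, zero at the start; "ft_torque": the same for the moment, N m; "width": opening from 0.0 (shut) to 1.0 (fully open).
Only numpy, scipy, OpenCV 4.12 (cv2) and the standard library are available. Lean on these libraries where they do the work, as an engineer would, in place of code of your own. Each camera call takes 0.05 s, during which the arm holds its last target.

### The job

Pull the chest's upper drawer all the way out to its stop, then lift out the round-footed brass seal and set it down gently, upright, in the scribed circle on top of the engraving block, turned so that the lug on its foot points straight at the raised index rib. Leave the drawer fully out with the square-footed seal standing in it, and do not disturb the jar, the loupe or the graver on the bench.

Things in the scene. Friction and masses are not known exactly. Their poses are not given: they have to be found in the camera images.
- drawer (a joint): how far the chest's upper drawer is out, m: 0 shut, 0.130 at its stop; it may start a little ajar. It slides along the chest's own -x with light friction and stays where it is left.
- chest: Small wooden bench chest, fixed to the bench, 240 deep (x) x 260 wide (y) x 132 mm high; origin under its centre on the bench, front faces its own -x. Its top board lies from 105 mm in front of the centre to 120 mm behind it. The lower front, with two small brass knobs at 30 mm height, does not open.
- drawer_handle (a point): Middle of the upper drawer's handle: a level brass bar, 10 mm thick, 100 mm long along the chest's y, its axis 40 mm off the drawer front and 104 mm above the bench (28 mm below the chest's top). Axes are the chest's.
- drawer_floor (a point): Centre of the drawer's inner floor, 63 mm above the bench, 155 mm behind the handle; axes are the chest's. Inside 190 (x) x 224 mm (y), walls 5 mm thick reaching 40 mm above the floor; the front panel is 15 mm thick and 51 mm above the floor. Fully out, the front 124 mm of the inside is open to above.
- seal: The round-footed brass seal, about 0.18 kg, standing loose in the drawer. Origin at the centre of its underside, z up its axis. Round foot 36 mm in diameter and 9 mm high, cone to 13 mm, then a plain round stem 22 mm in diameter from 13 to 44 mm, top at 47 mm. A single lug, 6 mm wide and 2 to 9 mm above the underside, juts from the foot along the seal's +x to 30 mm from the axis.
- seal_lug (a point): Outer end of the seal's lug, 30 mm from its axis along its +x, 5.5 mm above its underside.
- square_seal: The other seal, about 0.2 kg, loose in the drawer beside the first, to its left or right: square foot 30 x 30 x 12 mm, square stem 18 x 18 mm to 42 mm height, no lug. Origin at the centre of its underside. Stays in the drawer.
- block: Engraver's block, fixed to the bench: a dark round steel body 110 mm in widest diameter, with a flat round top plate 92 mm in diameter, 50 mm above the bench. Origin under its centre on the bench, its +x points from the axis to the index rib.
- block_top (a point): Centre of the block's top plate, 50 mm above the bench, with the block's axes. A scribed circle of 41 mm diameter around it shows where the seal's foot stands.
- block_mark (a point): Inner upper end of the index rib: a raised steel rib 6 mm wide and 5 mm high on the plate, running outwards along the block's +x from 35 to 46 mm from the centre. It is the only raised thing on the plate.
- jar: Closed glass jar, 60 mm in diameter, 75 mm high, standing on the bench beyond the block; origin under its centre. Bystander.
- loupe: Black eye loupe, a round waisted tube 42 mm wide at its foot and 36 mm high, on the bench to the right of the chest, between it and the jar; origin under its centre. Bystander.
- graver: Steel graver with a wooden handle, 150 mm long, lying on the bench to the left of the chest; lies along its x. Bystander.
Not all that is in view belongs to the job. Several things have the shape of the block; the one meant has the colours described above.

How it is judged:
By the outcome, as a careful person would: the job done as asked, in the order asked, and still so for the second after the job is handed in, with the robot touching nothing.
It also fails if it takes over 58 s, if anything falls off the work surface, if the arm or the gripper's body presses on something with over 40 N, if the wrist force passes 120 N, or if a joint passes its speed limit or range.

## Working session

There is one attempt and no reset: what is moved stays moved. The work goes in short steps, Python scripts to look and compute and a shell command to move; the robot and the scene stay as the last step left them, time stands still between calls to the robot, and variables do not carry over. Pictures are saved under pics/ and viewed, and the job is handed in when it is done.

```bash
ls; mkdir -p pics
python3 - <<'E'
from cell import arm
import cv2,numpy as np
print(arm.observe()); print(arm.hold_point_z)
for n in("scene","top"):
    cv2.imwrite(f"pics/{n}0.png",arm.get_image(n)); print(n,arm.camera_params(n))
    p=arm.camera_params(n);R=cv2.Rodrigues(np.array(p["rvec"],float))[0];print(-R.T@np.array(p["tvec"]).ravel(),R)
E
```

```text
pics
{'clock': 0.0, 'joints': array([-1.43661189,  0.43523577,  0.02497406,  1.57409815, -0.0115938 ,
        1.1340035 , -0.0750925 ]), 'dq': array([ 1.24915971e-03,  3.70839760e-05, -2.21280575e-04,  1.19534457e-03,
       -9.02418556e-07,  1.18196858e-03,  1.09018423e-04]), 'joint_efforts': array([-2.81878902e-04, -6.67866397e+01,  9.84570198e-01, -3.14464438e+01,
       -6.05668151e-02,  4.27112239e-02,  1.67157918e-04]), 'position': array([0.14654905, 0.60704517, 0.22593664]), 'ee_rot': array([ 2.46746943e+00,  1.94274534e+00, -1.81799380e-03]), 'force': array([ 0.77314362, -0.00489066, -0.46277419]), 'ft_torque': array([ 0.01062304, -0.00569261,  0.00496999]), 'width': 1.0003522284626887}
0.0188
scene {'camera_matrix': array([[377.57402284,   0.        , 321.0850209 ],
       [  0.        , 377.57402284, 201.46574333],
       [  0.        ,   0.        ,   1.        ]]), 'rvec': array([ 2.08863646,  0.96541664, -0.42368704]), 'tvec': array([-0.36494449, -0.19026183,  1.53470844])}
[ 1.20911911 -0.59222627  0.84380865] [[ 0.65575021  0.75464265  0.0224975 ]
 [ 0.49433948 -0.40665439 -0.76828425]
 [-0.57063136  0.51492396 -0.63971336]]
top {'camera_matrix': array([[366.08141331,   0.        , 317.43332369],
       [  0.        , 366.08141331, 199.24979759],
       [  0.        ,   0.        ,   1.        ]]), 'rvec': array([ 2.13815406, -2.10893787,  0.17537314]), 'tvec': array([0.00879934, 0.54104796, 1.03192644])}
[0.35119951 0.00213826 1.11100712] [[ 0.01469955 -0.99983532 -0.01064252]
 [-0.98434451 -0.0126005  -0.17580419]
 [ 0.17564114  0.01306015 -0.98436763]]
```

View pics/scene0.png

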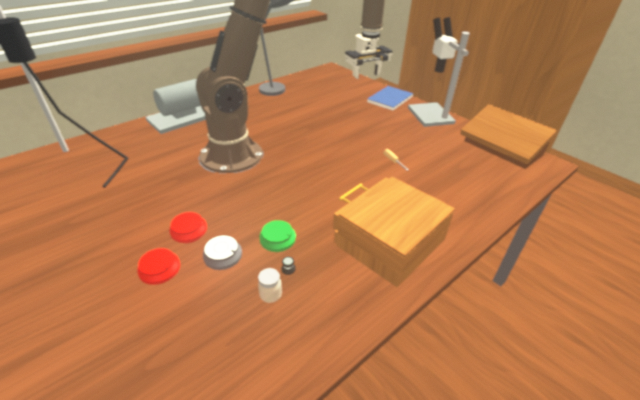

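View pics/top0.png

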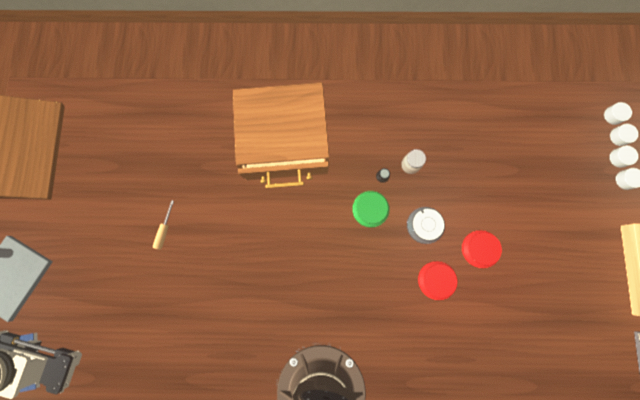

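The scene view shows the chest at about (392,225) with the handle at (353,192). Four pucks have the block's shape; their top-view pixels are green (370,208), red (482,248), red (437,280) and grey steel (427,225). Only the grey one fits the dark steel body with a plate, circle and rib, so I'll confirm it in a crop.

Run:
```python
import cv2,numpy as np
t=cv2.imread("pics/top0.png");s=cv2.imread("pics/scene0.png")
a=cv2.resize(t[190:260,390:460],(390,390),interpolation=cv2.INTER_CUBIC)
b=cv2.resize(s[225:275,197:247],(390,390),interpolation=cv2.INTER_CUBIC)
cv2.imwrite("pics/blk.png",np.hstack([a,b]))
c=cv2.resize(t[70:200,220:340],(554,600),interpolation=cv2.INTER_CUBIC)
cv2.imwrite("pics/chest.png",c)
```

```text
(no output)
```

View pics/blk.png

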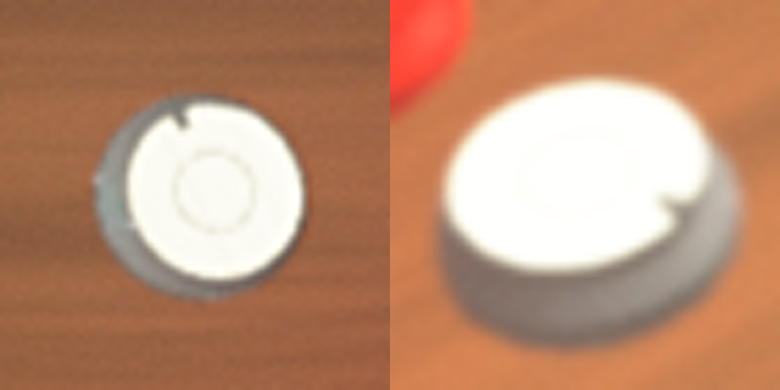

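View pics/chest.png

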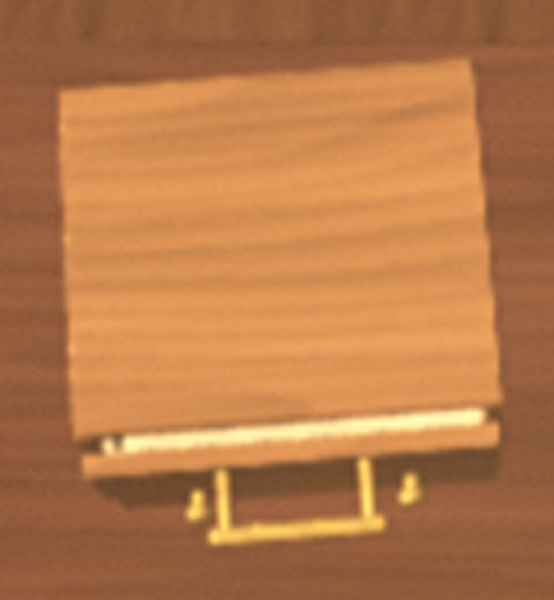

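The crop confirms the grey block at about (427,224): a grey steel body with a bright plate, a scribed circle and the rib near (422.5,211). The handle bar runs from about (265,187) to (303,183), and the drawer is slightly ajar.

```bash
cat > h.py <<'E'
import cv2,numpy as np
from cell import arm
from scipy.spatial.transform import Rotation as Ro
def cam(n):
    p=arm.camera_params(n);return np.array(p["camera_matrix"]),cv2.Rodrigues(np.array(p["rvec"],float))[0],np.array(p["tvec"]).ravel()
def ray(n,uv,z):
    K,R,t=cam(n);c=-R.T@t;uv=np.atleast_2d(uv)
    d=(np.linalg.inv(K)@np.c_[uv,np.ones(len(uv))].T).T@R
    return c+d*((z-c[2])/d[:,2])[:,None]
def tri(uvt,uvs):
    A=[];b=[]
    for n,uv in(("top",uvt),("scene",uvs)):
        K,R,t=cam(n);P=K@np.c_[R,t]
        for i in(0,1): r=uv[i]*P[2]-P[i];A.append(r[:3]);b.append(-r[3])
    x,res,*_=np.linalg.lstsq(np.array(A),np.array(b),rcond=None);return x
def proj(n,X):
    K,R,t=cam(n);q=K@(R@np.array(X)+t);return q[:2]/q[2]
E
python3 - <<'E'
from h import *
def big(m): return max(cv2.findContours(m.astype(np.uint8),cv2.RETR_EXTERNAL,cv2.CHAIN_APPROX_NONE)[0],key=cv2.contourArea)
t=cv2.imread("pics/top0.png");s=cv2.imread("pics/scene0.png")
for n,im,(x0,y0,x1,y1) in(("top",t,(400,195,455,250)),("scene",s,(200,233,245,268))):
    m=np.zeros(im.shape[:2],bool);m[y0:y1,x0:x1]=im[y0:y1,x0:x1].min(2)>185
    c=cv2.convexHull(big(m)); pts=ray(n,c[:,0,:].astype(float),.05)[:,:2].astype(np.float32)
    print(n,cv2.minEnclosingCircle(pts),cv2.fitEllipse(pts))
print("rib top",ray("top",[[422.6,211.2]],.055), "scene", ray("scene",[[197+672/7.8,225+207/7.8]],.055))
# handle
hsv=cv2.cvtColor(t,cv2.COLOR_BGR2HSV);
sub=hsv[180:190,260:308]; m=(sub[...,0]>17)&(sub[...,0]<32)&(sub[...,1]>130)&(sub[...,2]>150)
ys,xs=np.nonzero(m);print(len(xs))
c=big(m);r=cv2.minAreaRect(c);print(r)
e=np.array([[265.3+.5,186.5],[303.0,183]]);p=ray("top",e,.104);print("handle",p,np.linalg.norm(p[1]-p[0]),p.mean(0))
crn=np.array([[60,92],[470,60],[500,403],[73,438]])/4.617+[220,70];q=ray("top",crn,.132);print("top corners",q,[np.linalg.norm(q[i]-q[(i+1)%4]) for i in range(4)])
o=arm.observe();print(Ro.from_rotvec(o["ee_rot"]).as_matrix())
E
```

```text
top ((0.4725337028503418, -0.30537745356559753), 0.04514256492257118) ((0.4722919166088104, -0.30549266934394836), (0.08898545056581497, 0.08959102630615234), 60.36710739135742)
scene ((0.4710340201854706, -0.3056698441505432), 0.046881016343832016) ((0.47099846601486206, -0.3062959611415863), (0.0913078784942627, 0.09311497211456299), 115.77001953125)
rib top [[ 0.50827881 -0.28981667  0.055     ]] scene [[ 0.60366916 -0.18376854  0.055     ]]
115
((23.5, 3.5), (7.0, 37.0), 90.0)
handle [[0.56548993 0.16144493 0.104     ]
 [0.57687104 0.05685472 0.104     ]] 0.10520760445979507 [0.57118049 0.10914982 0.104     ]
top corners [[ 0.84228395  0.26278029  0.132     ]
 [ 0.86608447  0.00755868  0.132     ]
 [ 0.6444477  -0.01325116  0.132     ]
 [ 0.61972401  0.2426292   0.132     ]] [np.float64(0.2563289598618937), np.float64(0.22261156572546248), np.float64(0.2570720089517557), np.float64(0.22347034849388445)]
[[ 2.34693253e-01  9.72069457e-01 -2.17213375e-04]
 [ 9.72068408e-01 -2.34693320e-01 -1.43386966e-03]
 [-1.44479943e-03  1.25373274e-04 -9.99998948e-01]]
```

Run:
```python
import cv2
s=cv2.imread("pics/scene0.png")
cv2.imwrite("pics/sch.png",cv2.resize(s[170:280,325:460],(736,600),interpolation=cv2.INTER_CUBIC))
```

```text
(no output)
```

View pics/sch.png

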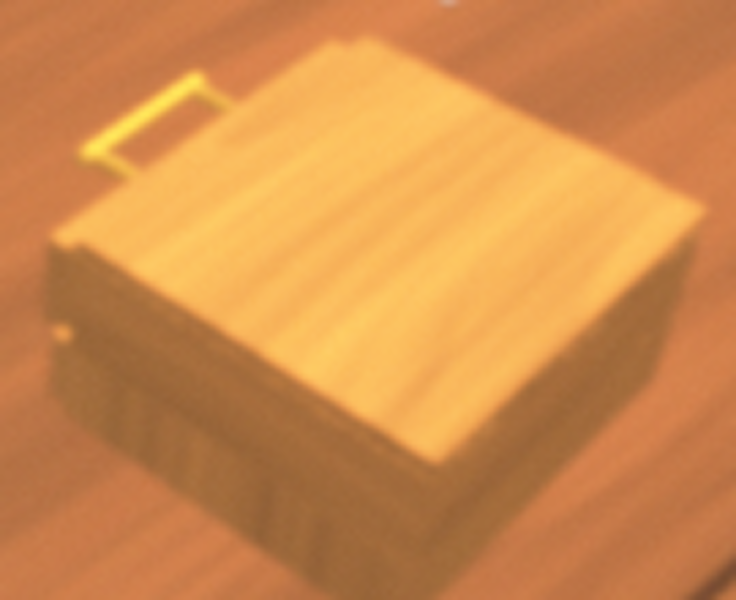

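```bash
cat >> h.py <<'E'
def goal(p,yaw_deg):
    "delta in tool axes to TCP position p, tool down, tool x at world yaw"
    o=arm.observe();R=Ro.from_rotvec(o["ee_rot"]);a=np.radians(yaw_deg);c,s=np.cos(a),np.sin(a)
    G=Ro.from_matrix([[c,s,0],[s,-c,0],[0,0,-1]])
    print("dp",np.round(R.inv().apply(np.array(p)-o["position"]),4),"rot",np.round((R.inv()*G).as_rotvec(),4))
E
python3 - <<'E'
from h import *
p=ray("scene",[[340.6,198.1],[361.1,184.7]],.104);print(p,p.mean(0))
r=ray("scene",[[197+(672-390)/7.8,225+207/7.8]],.055);print("rib",r)
print(tri((284.2,184.8),(350.85,191.4)))
goal([.571,.1085,.2],5.4)
E
```

```text
[[0.5753645  0.06074359 0.104     ]
 [0.56758325 0.15953172 0.104     ]] [0.57147388 0.11013765 0.104     ]
rib [[ 0.51436725 -0.2909467   0.055     ]]
[0.57108212 0.10969369 0.10338511]
dp [-0.385   0.5296  0.0266] rot [1.0000e-03 1.2000e-03 1.2396e+00]
```

```bash
python3 -m pendant '[{"dp":[-0.1,0.13,0],"rotation":[0,0,0.31],"fingers":-1},{"dp":[-0.385,0.53,0.026],"rotation":[0,0,1.24],"fingers":0.35},{"dp":[-0.385,0.53,0.026],"rotation":[0,0,1.24],"fingers":0.35},{"dp":[-0.385,0.53,0.026],"rotation":[0,0,1.24],"fingers":0.35},{"dp":[-0.385,0.53,0.026],"rotation":[0,0,1.24],"fingers":0.35},{"dp":[-0.385,0.53,0.026],"rotation":[0,0,1.24],"fingers":0.35},{"dp":[-0.385,0.53,0.026],"rotation":[0,0,1.24],"fingers":0.35},{"dp":[-0.385,0.53,0.026],"rotation":[0,0,1.24],"fingers":0.35},{"dp":[-0.385,0.53,0.026],"rotation":[0,0,1.24],"fingers":0.35},{"dp":[-0.385,0.53,0.026],"rotation":[0,0,1.24],"fingers":0.35},{"dp":[-0.385,0.53,0.026],"rotation":[0,0,1.24],"fingers":0.35},{"dp":[-0.385,0.53,0.026],"rotation":[0,0,1.24],"fingers":0.35},{"dp":[-0.385,0.53,0.026],"rotation":[0,0,1.24],"fingers":0.35},{"dp":[-0.385,0.53,0.026],"rotation":[0,0,1.24],"fingers":0.35},{"dp":[-0.385,0.53,0.026],"rotation":[0,0,1.24],"fingers":0.35}]' 30
python3 - <<'E'
from h import *
goal([.571,.1095,.086],5.4);print(arm.observe()["joints"])
E
```

```text
clock: 1.98
position: [0.5709, 0.1096, 0.2007]
ee_rot: [3.137, 0.15, -0.001]
force: [0.2, -0.3, 0.2]
width: 0.327
dp [1.000e-04 0.000e+00 1.147e-01] rot [0.0009 0.0004 0.0015]
[-0.63025435  0.40725243  0.4849549   1.74596905 -0.2145485   1.04170483
  0.02573434]
```

```bash
python3 -m pendant '[{"dp":[0,0,0.03],"rotation":[0,0,0],"fingers":0.35},{"dp":[0,0,0.06],"rotation":[0,0,0],"fingers":0.35},{"dp":[0,0,0.085],"rotation":[0,0,0],"fingers":0.35},{"dp":[0,0,0.105],"rotation":[0,0,0],"fingers":0.35},{"dp":[0,0,0.115],"rotation":[0,0,0],"fingers":0.35},{"dp":[0,0,0.115],"rotation":[0,0,0],"fingers":0.35},{"dp":[0,0,0.115],"rotation":[0,0,0],"fingers":0.7},{"dp":[0,0,0.115],"rotation":[0,0,0],"fingers":1},{"dp":[0,0,0.115],"rotation":[0,0,0],"fingers":1},{"dp":[0,0,0.115],"rotation":[0,0,0],"fingers":1},{"dp":[0,0,0.115],"rotation":[0,0,0],"fingers":1}]' 30
python3 - <<'E'
from h import *
cv2.imwrite("pics/g1.png",cv2.resize(arm.get_image("scene")[150:270,310:470],(800,600)))
E
```

```text
clock: 3.35
position: [0.5712, 0.1096, 0.0863]
ee_rot: [3.137, 0.15, 0.001]
force: [-1.9, 0.4, 5.5]
width: 0.094
```

View pics/g1.png

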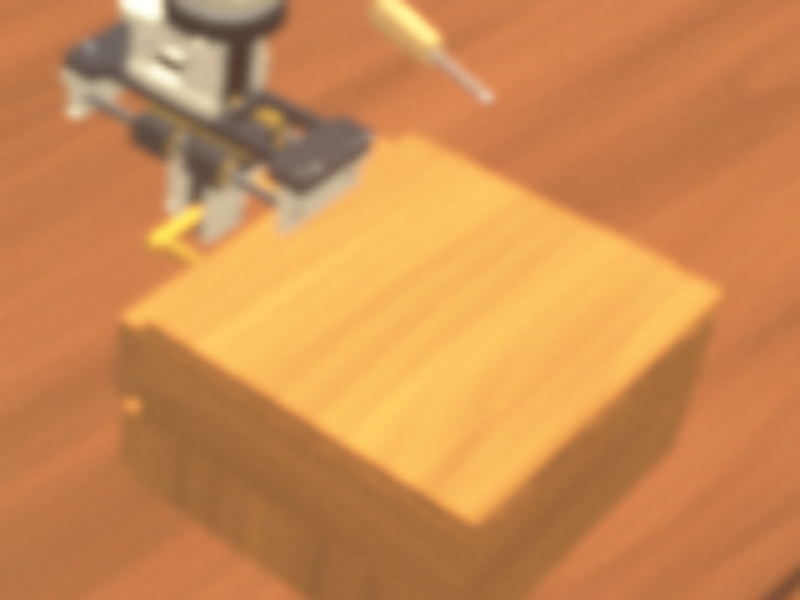

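The fingers are closed on the bar (opening about 9 mm). Next I pull along tool -x, gently so the seals stay standing.

```bash
python3 -m pendant '[{"dp":[-0.003,0,0],"rotation":[0,0,0],"fingers":1},{"dp":[-0.008,0,0],"rotation":[0,0,0],"fingers":1},{"dp":[-0.015,0,0],"rotation":[0,0,0],"fingers":1},{"dp":[-0.023,0,0],"rotation":[0,0,0],"fingers":1},{"dp":[-0.031,0,0],"rotation":[0,0,0],"fingers":1},{"dp":[-0.039,0,0],"rotation":[0,0,0],"fingers":1},{"dp":[-0.047,0,0],"rotation":[0,0,0],"fingers":1},{"dp":[-0.055,0,0],"rotation":[0,0,0],"fingers":1},{"dp":[-0.063,0,0],"rotation":[0,0,0],"fingers":1},{"dp":[-0.071,0,0],"rotation":[0,0,0],"fingers":1},{"dp":[-0.079,0,0],"rotation":[0,0,0],"fingers":1},{"dp":[-0.087,0,0],"rotation":[0,0,0],"fingers":1},{"dp":[-0.094,0,0],"rotation":[0,0,0],"fingers":1},{"dp":[-0.1,0,0],"rotation":[0,0,0],"fingers":1},{"dp":[-0.105,0,0],"rotation":[0,0,0],"fingers":1},{"dp":[-0.108,0,0],"rotation":[0,0,0],"fingers":1},{"dp":[-0.11,0,0],"rotation":[0,0,0],"fingers":1},{"dp":[-0.11,0,0],"rotation":[0,0,0],"fingers":1}]'
```

```text
clock: 5.65
position: [0.4614, 0.0993, 0.0863]
ee_rot: [3.138, 0.151, -0.0]
force: [-0.6, 5.1, 4.3]
width: 0.094
```

```bash
python3 -m pendant '[{"dp":[-0.003,0,0],"rotation":[0,0,0],"fingers":1},{"dp":[-0.006,0,0],"rotation":[0,0,0],"fingers":1},{"dp":[-0.009,0,0],"rotation":[0,0,0],"fingers":1},{"dp":[-0.011,0,0],"rotation":[0,0,0],"fingers":1},{"dp":[-0.011,0,0],"rotation":[0,0,0],"fingers":1}]'
```

```text
clock: 6.28
position: [0.45, 0.0982, 0.0863]
ee_rot: [3.138, 0.151, -0.001]
force: [-1.2, 4.3, 5.0]
width: 0.097
```

```bash
python3 -m pendant '[{"dp":[-0.002,0,0],"rotation":[0,0,0],"fingers":1},{"dp":[-0.004,0,0],"rotation":[0,0,0],"fingers":1},{"dp":[-0.006,0,0],"rotation":[0,0,0],"fingers":1},{"dp":[-0.006,0,0],"rotation":[0,0,0],"fingers":1}]'
```

```text
clock: 6.78
position: [0.4487, 0.0981, 0.0865]
ee_rot: [3.137, 0.151, 0.013]
force: [18.9, 5.7, -19.9]
width: 0.101
```

The stop is reached: 19 N of resistance at x = 0.449, against an expected 0.447. I release and rise to look.

```bash
python3 -m pendant '[{"dp":[0,0,0],"rotation":[0,0,0],"fingers":1},{"dp":[0,0,0],"rotation":[0,0,0],"fingers":0.35},{"dp":[0,0,0],"rotation":[0,0,0],"fingers":0.35},{"dp":[0,0,0],"rotation":[0,0,0],"fingers":0.35},{"dp":[0,0,-0.03],"rotation":[0,0,0],"fingers":0.35},{"dp":[0,0,-0.07],"rotation":[0,0,0],"fingers":0.35},{"dp":[0,0,-0.12],"rotation":[0,0,0],"fingers":0.35},{"dp":[0,0.06,-0.15],"rotation":[0,0,0],"fingers":0.1},{"dp":[0,0.12,-0.15],"rotation":[0,0,0],"fingers":0},{"dp":[0,0.18,-0.15],"rotation":[0,0,0],"fingers":0},{"dp":[0,0.2,-0.15],"rotation":[0,0,0],"fingers":0},{"dp":[0,0.2,-0.15],"rotation":[0,0,0],"fingers":0}]'
python3 - <<'E'
from h import *
t=arm.get_image("top");s=arm.get_image("scene");cv2.imwrite("pics/t2.png",t);cv2.imwrite("pics/s2.png",s)
cv2.imwrite("pics/t2c.png",cv2.resize(t[110:250,220:400],(771,600),interpolation=cv2.INTER_CUBIC))
cv2.imwrite("pics/s2c.png",cv2.resize(s[150:270,290:450],(800,600),interpolation=cv2.INTER_CUBIC))
print(arm.observe()["position"])
E
```

```text
clock: 8.28
position: [0.4661, -0.1029, 0.2367]
ee_rot: [3.137, 0.144, 0.012]
force: [-0.2, 0.5, -0.3]
width: 0.503
[ 0.46632424 -0.10021778  0.23647012]
```

View pics/t2c.png

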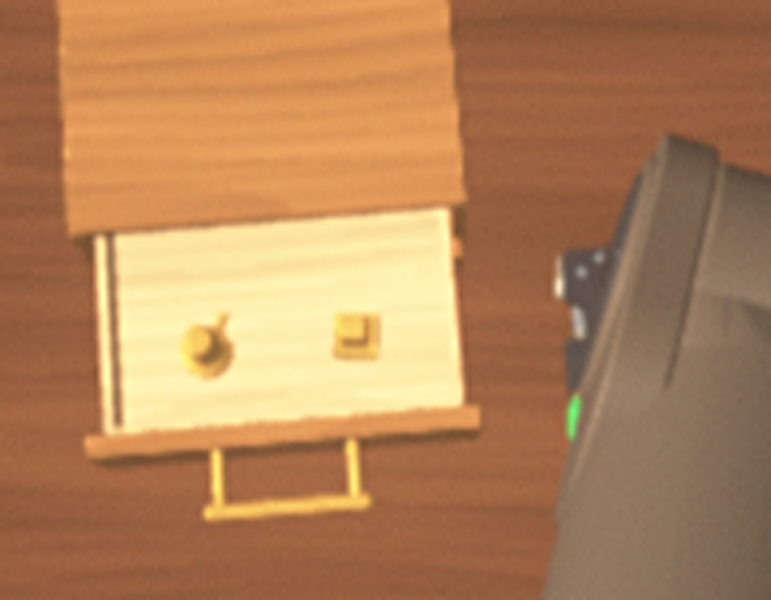

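View pics/s2c.png

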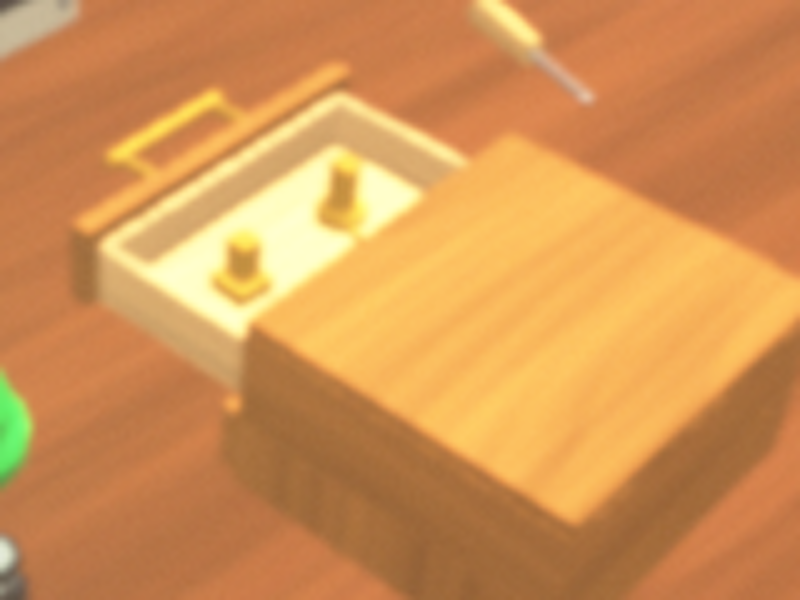

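Both seals are standing. In the top crop the round one with the lug is at (207,348), about pixel (268.5,191), and the square one is at (356,335). I enlarge the round one in both views to measure it.

Run:
```python
from h import *
t=cv2.imread("pics/t2.png");s=cv2.imread("pics/s2.png")
a=cv2.resize(t[175:205,253:283],(400,400),interpolation=cv2.INTER_CUBIC)
b=cv2.resize(s[175:205,343:373],(400,400),interpolation=cv2.INTER_CUBIC)
cv2.imwrite("pics/seal.png",np.hstack([a,b]))
```

```text
(no output)
```

View pics/seal.png

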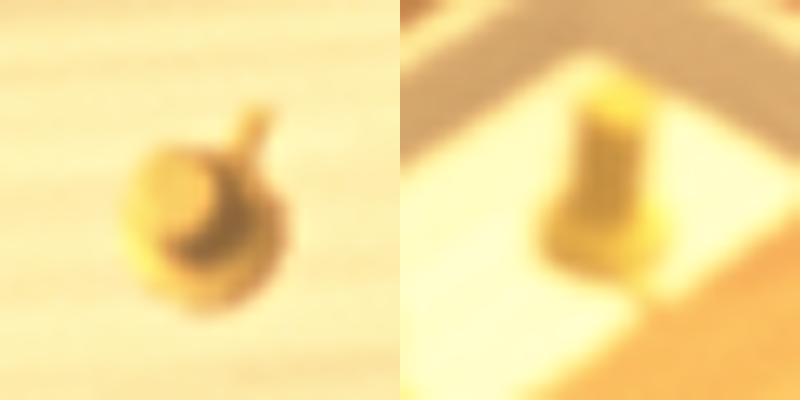

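Run:
```python
from h import *
f=lambda x,y:((x+.5)/13.333-.5+253,(y+.5)/13.333-.5+175)
g=lambda x,y:((x+.5)/13.333-.5+343,(y+.5)/13.333-.5+175)
F=ray("top",[f(206,228)],.071)[0];T=ray("top",[f(180,190)],.110)[0];L=ray("top",[f(264,104)],.0685)[0]
S=ray("scene",[g(219,100)],.110)[0]; Lb=ray("scene",[g(255,297)],.0685)[0]
print(F,T,L,S,"lugscene",Lb,"tri",tri(f(180,190),g(219,100)))
for n,l in(("top",L),("sc",Lb)):
  d=l-F;print(n,np.hypot(*d[:2]),np.degrees(np.arctan2(d[1],d[0])))
# mask check for foot circle
t=cv2.imread("pics/t2.png");hsv=cv2.cvtColor(t,cv2.COLOR_BGR2HSV)[175:205,253:283];print(hsv[16,:,1],t[191,253:283,0])
```

```text
[0.55736161 0.15970631 0.071     ] [0.55768463 0.15957111 0.11      ] [0.58570421 0.14842605 0.0685    ] [0.55832367 0.15830874 0.11      ] lugscene [0.58394906 0.14999715 0.0685    ] tri [0.55766755 0.15947203 0.10913738]
top 0.030504866371867723 -21.70238593189848
sc 0.028304776667113396 -20.061101744659965
[ 81  81  79  82  80  80  80  77  87 121 143 146 153 151 157 158 150 148
 152 158 146 118  83  74  75  75  77  78  75  75] [173 173 175 172 174 174 174 177 167 133 111 108 100 101  92  75  63  59
  61  67  84 128 172 181 179 179 177 176 179 179]
```

Run:
```python
from h import *
def pol(n,im,box,z,c,r0,r1,bg,thr=0):
    x0,y0,x1,y1=box;k=4
    g=cv2.resize(im[y0:y1,x0:x1,0].astype(np.float32),None,fx=k,fy=k,interpolation=cv2.INTER_CUBIC)
    yy,xx=np.mgrid[:g.shape[0],:g.shape[1]]
    P=ray(n,np.c_[(xx.ravel()+.5)/k-.5+x0,(yy.ravel()+.5)/k-.5+y0],z)[:,:2]-c
    r=np.hypot(*P.T);m=(r>r0)&(r<r1);w=np.clip(bg-g.ravel()-thr,0,None)*m
    v=(P*w[:,None]).sum(0)/w.sum();return np.round(v,4),np.degrees(np.arctan2(v[1],v[0]))
t=cv2.imread("pics/t2.png");t0=cv2.imread("pics/top0.png");s0=cv2.imread("pics/scene0.png")
print("lug",pol("top",t,(253,175,283,205),.0705,np.array([.5576,.1595]),.0215,.032,172,20))
for z in(.05,.055):
  print("rib top",pol("top",t0,(405,200,450,245),z,np.array([.4722,-.3055]) if z==.05 else ray("top",[proj("top",[.4722,-.3055,.05])],z)[0,:2]*0+np.array([.4722,-.3055]),.034,.0415,200,20))
  print("rib scene",pol("scene",s0,(200,230,248,268),z,np.array([.4711,-.306]),.034,.0415,200,20))
```

```text
lug (array([ 0.023 , -0.0094]), np.float64(-22.25734580871193))
rib top (array([0.0363, 0.0155]), np.float64(23.112367861524742))
rib scene (array([0.0366, 0.0174]), np.float64(25.41061034748868))
rib top (array([0.0357, 0.0169]), np.float64(25.340036684117006))
rib scene (array([0.0384, 0.0146]), np.float64(20.85892016419419))
```

Seal axis is at (0.5576, 0.1595), and the two views agree within 1.5 mm. The lug points about -22° and the rib about +23.5°. I go above the seal with tool yaw -60°.

Run:
```python
from h import *
goal([.5577,.1593,.18],-60)
```

```text
dp [ 0.1155 -0.2496  0.0572] rot [-0.0038 -0.0067  1.1433]
```

```bash
python3 -m pendant '[{"dp":[0.03,-0.06,0],"rotation":[0,0,0.18],"fingers":0},{"dp":[0.06,-0.12,0.01],"rotation":[0,0,0.36],"fingers":0},{"dp":[0.085,-0.18,0.03],"rotation":[0,-0.002,0.54],"fingers":0},{"dp":[0.105,-0.225,0.045],"rotation":[-0.002,-0.004,0.72],"fingers":0},{"dp":[0.1155,-0.2496,0.0572],"rotation":[-0.004,-0.007,0.9],"fingers":0},{"dp":[0.1155,-0.2496,0.0572],"rotation":[-0.0038,-0.0067,1.05],"fingers":0},{"dp":[0.1155,-0.2496,0.0572],"rotation":[-0.0038,-0.0067,1.1433],"fingers":0},{"dp":[0.1155,-0.2496,0.0572],"rotation":[-0.0038,-0.0067,1.1433],"fingers":0},{"dp":[0.1155,-0.2496,0.0572],"rotation":[-0.0038,-0.0067,1.1433],"fingers":0}]'
python3 - <<'E'
from h import *
goal([.5577,.1593,.081],-60);print(arm.observe()["joints"])
E
```

```text
clock: 9.5
position: [0.5573, 0.1602, 0.1799]
ee_rot: [-2.723, 1.566, 0.001]
force: [-0.1, 0.1, -0.1]
width: 0.499
dp [0.001  0.0001 0.0989] rot [0.0002 0.0004 0.0034]
[-0.91240045  0.48565042  0.7835342   1.79023913 -0.39490304  1.02987025
 -1.02244717]
```

```bash
python3 -m pendant '[{"dp":[0.001,0,0.025],"rotation":[0,0,0.003],"fingers":0},{"dp":[0.001,0,0.055],"rotation":[0,0,0.003],"fingers":0},{"dp":[0.001,0,0.08],"rotation":[0,0,0.003],"fingers":0},{"dp":[0.001,0,0.093],"rotation":[0,0,0.003],"fingers":0},{"dp":[0.001,0,0.099],"rotation":[0,0,0.003],"fingers":0},{"dp":[0.001,0,0.099],"rotation":[0,0,0.003],"fingers":0},{"dp":[0.001,0,0.099],"rotation":[0,0,0.003],"fingers":0.25},{"dp":[0.001,0,0.099],"rotation":[0,0,0.003],"fingers":0.4},{"dp":[0.001,0,0.099],"rotation":[0,0,0.003],"fingers":0.55},{"dp":[0.001,0,0.099],"rotation":[0,0,0.003],"fingers":0.8},{"dp":[0.001,0,0.099],"rotation":[0,0,0.003],"fingers":0.8},{"dp":[0.001,0,0.099],"rotation":[0,0,0.003],"fingers":0.8}]' 20
```

```text
clock: 11.0
position: [0.5578, 0.1597, 0.0812]
ee_rot: [-2.721, 1.57, 0.001]
force: [-1.8, 2.3, 5.0]
width: 0.232
```

Gripped at 21 mm opening, which fits the 22 mm stem. I lift straight up.

```bash
python3 -m pendant '[{"dp":[0,0,-0.01],"rotation":[0,0,0],"fingers":0.8},{"dp":[0,0,-0.03],"rotation":[0,0,0],"fingers":0.8},{"dp":[0,0,-0.06],"rotation":[0,0,0],"fingers":0.8},{"dp":[0,0,-0.09],"rotation":[0,0,0],"fingers":0.8},{"dp":[0,0,-0.115],"rotation":[0,0,0],"fingers":0.8},{"dp":[0,0,-0.12],"rotation":[0,0,0],"fingers":0.8},{"dp":[0,0,-0.12],"rotation":[0,0,0],"fingers":0.8}]'
python3 - <<'E'
from h import *
t=arm.get_image("top");s=arm.get_image("scene");cv2.imwrite("pics/t3.png",t);cv2.imwrite("pics/s3.png",s)
cv2.imwrite("pics/s3c.png",np.hstack([cv2.resize(t[110:230,240:320],(400,600)),cv2.resize(s[110:230,320:400],(400,600),interpolation=cv2.INTER_CUBIC)]))
print(arm.observe()["position"],arm.observe()["force"]);goal([.4717,-.3058,.18],-14.5)
E
```

```text
clock: 11.88
position: [0.5576, 0.1595, 0.2008]
ee_rot: [-2.721, 1.57, 0.001]
force: [-0.7, 0.1, -2.0]
width: 0.227
[0.55715995 0.15951919 0.200097  ] [ 0.27344809  0.25632201 -2.75409594]
dp [0.3601 0.3069 0.0202] rot [ 0.001   0.0016 -0.7935]
```

View pics/s3c.png

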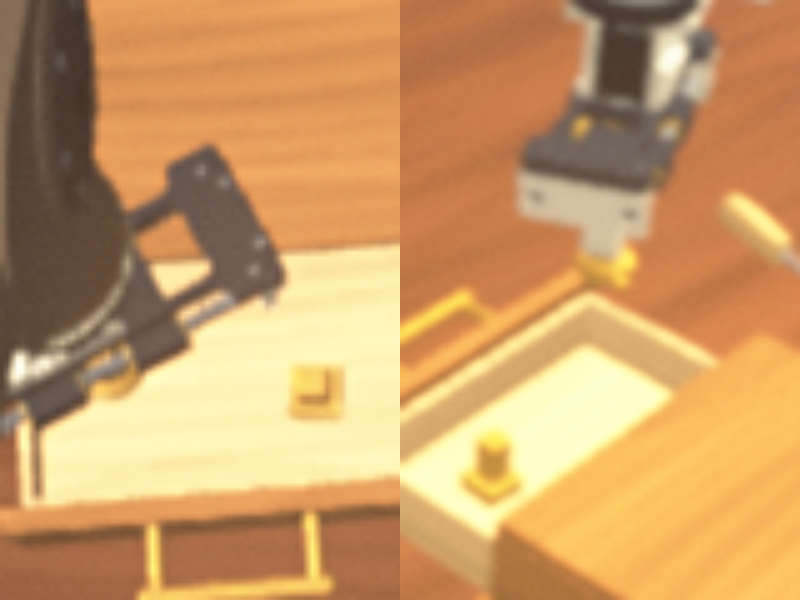

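The seal is in the jaws and the square seal is undisturbed at (493,465) in the right half of the crop. I carry the seal over to the block.

```bash
python3 -m pendant '[{"dp":[0.015,0.013,0],"rotation":[0,0,-0.03],"fingers":0.8},{"dp":[0.045,0.039,0],"rotation":[0,0,-0.1],"fingers":0.8},{"dp":[0.08,0.068,0],"rotation":[0,0,-0.18],"fingers":0.8},{"dp":[0.115,0.098,0],"rotation":[0,0,-0.25],"fingers":0.8},{"dp":[0.15,0.128,0.0],"rotation":[0,0,-0.33],"fingers":0.8},{"dp":[0.185,0.158,0],"rotation":[0,0,-0.41],"fingers":0.8},{"dp":[0.22,0.188,0.005],"rotation":[0,0,-0.49],"fingers":0.8},{"dp":[0.255,0.217,0.01],"rotation":[0,0,-0.57],"fingers":0.8},{"dp":[0.29,0.247,0.015],"rotation":[0,0,-0.64],"fingers":0.8},{"dp":[0.32,0.273,0.02],"rotation":[0,0,-0.71],"fingers":0.8},{"dp":[0.343,0.292,0.02],"rotation":[0,0,-0.76],"fingers":0.8},{"dp":[0.356,0.303,0.02],"rotation":[0.001,0.002,-0.7935],"fingers":0.8},{"dp":[0.36,0.307,0.02],"rotation":[0.001,0.0016,-0.7935],"fingers":0.8},{"dp":[0.36,0.307,0.02],"rotation":[0.001,0.0016,-0.7935],"fingers":0.8}]'
python3 - <<'E'
from h import *
t=arm.get_image("top");s=arm.get_image("scene");cv2.imwrite("pics/t4.png",t);cv2.imwrite("pics/s4.png",s)
cv2.imwrite("pics/s4c.png",np.hstack([cv2.resize(t[170:260,380:460],(400,450)),cv2.resize(s[190:280,180:260],(400,450),interpolation=cv2.INTER_CUBIC)]))
print(arm.observe()["joints"]);goal([.4717,-.3058,.08],-14.5)
E
```

```text
clock: 13.72
position: [0.4712, -0.3054, 0.1796]
ee_rot: [-3.116, 0.398, 0.002]
force: [0.0, -0.5, -1.8]
width: 0.229
[ 0.00836652  0.42366159  0.65263002  1.82825858 -0.30320014  0.99183811
  0.5343675 ]
dp [0.0003 0.0012 0.0998] rot [-0.0006  0.0008  0.0007]
```

View pics/s4c.png

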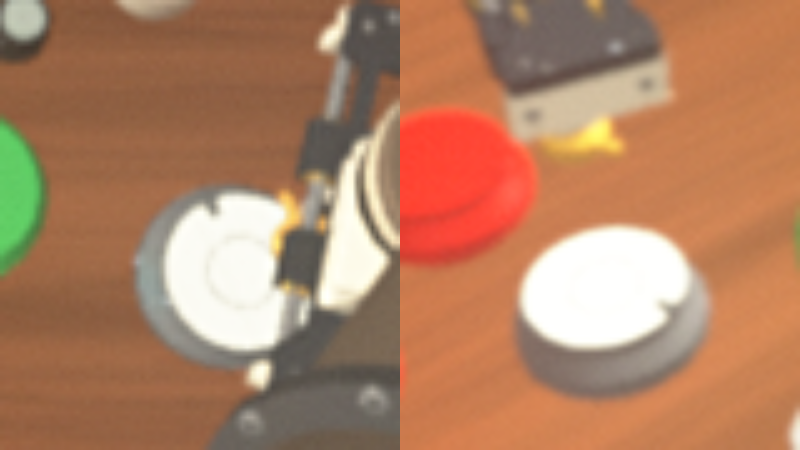

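```bash
python3 -m pendant '[{"dp":[0,0.001,0.025],"rotation":[0,0,0],"fingers":0.8},{"dp":[0,0.001,0.055],"rotation":[0,0,0],"fingers":0.8},{"dp":[0,0.001,0.08],"rotation":[0,0,0],"fingers":0.8},{"dp":[0,0.001,0.095],"rotation":[0,0,0],"fingers":0.8},{"dp":[0,0.001,0.101],"rotation":[0,0,0],"fingers":0.8},{"dp":[0,0.001,0.101],"rotation":[0,0,0],"fingers":0.8}]'
python3 - <<'E'
from h import *
t=arm.get_image("top");s=arm.get_image("scene");cv2.imwrite("pics/t5.png",t);cv2.imwrite("pics/s5.png",s)
cv2.imwrite("pics/s5c.png",np.hstack([cv2.resize(t[190:260,390:450],(400,467),interpolation=cv2.INTER_CUBIC),cv2.resize(s[217:277,197:247],(400,467),interpolation=cv2.INTER_CUBIC)]))
goal([.4717,-.3058,.0692],-14.5)
E
```

```text
clock: 14.58
position: [0.4717, -0.3055, 0.079]
ee_rot: [-3.116, 0.395, 0.001]
force: [0.2, 0.2, -2.0]
width: 0.229
dp [-0.0003  0.      0.0103] rot [-0.0004 -0.0005  0.0007]
```

View pics/s5c.png

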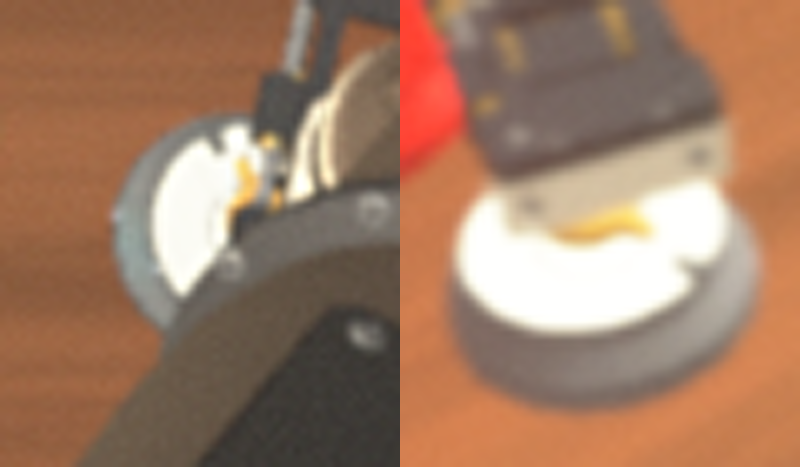

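The lug end at (648,232) in the right half of the crop heads towards the rib at (688,272). I lower slowly with force checks.

```bash
python3 -m pendant '[{"dp":[0,0,0.004],"rotation":[0,0,0],"fingers":0.8},{"dp":[0,0,0.007],"rotation":[0,0,0],"fingers":0.8},{"dp":[0,0,0.009],"rotation":[0,0,0],"fingers":0.8},{"dp":[0,0,0.01],"rotation":[0,0,0],"fingers":0.8},{"dp":[0,0,0.01],"rotation":[0,0,0],"fingers":0.8}]'
```

```text
clock: 15.3
position: [0.472, -0.3058, 0.0695]
ee_rot: [-3.116, 0.395, -0.001]
force: [0.2, 0.2, -1.9]
width: 0.225
```

```bash
python3 -m pendant '[{"dp":[0,0,0.0004],"rotation":[0,0,0],"fingers":0.8},{"dp":[0,0,0.0008],"rotation":[0,0,0],"fingers":0.8},{"dp":[0,0,0.0008],"rotation":[0,0,0],"fingers":0.8}]'
```

```text
clock: 15.68
position: [0.472, -0.3058, 0.0687]
ee_rot: [-3.116, 0.395, -0.001]
force: [-0.1, 0.5, -2.0]
width: 0.232
```

```bash
python3 -m pendant '[{"dp":[0,0,0.0004],"rotation":[0,0,0],"fingers":0.8},{"dp":[0,0,0.0008],"rotation":[0,0,0],"fingers":0.8},{"dp":[0,0,0.0008],"rotation":[0,0,0],"fingers":0.8}]'
```

```text
clock: 16.05
position: [0.472, -0.3059, 0.0682]
ee_rot: [-3.116, 0.395, -0.001]
force: [-2.1, 1.1, 4.5]
width: 0.234
```

The force went from -2 to +4.5 N, so the seal is down. I open slowly and rise, then back off for a look.

```bash
python3 -m pendant '[{"dp":[0,0,0],"rotation":[0,0,0],"fingers":0.5},{"dp":[0,0,0],"rotation":[0,0,0],"fingers":0.4},{"dp":[0,0,0],"rotation":[0,0,0],"fingers":0.2},{"dp":[0,0,0],"rotation":[0,0,0],"fingers":0},{"dp":[0,0,0],"rotation":[0,0,0],"fingers":0},{"dp":[0,0,-0.015],"rotation":[0,0,0],"fingers":0},{"dp":[0,0,-0.04],"rotation":[0,0,0],"fingers":0},{"dp":[0,0,-0.08],"rotation":[0,0,0],"fingers":0},{"dp":[0,0,-0.12],"rotation":[0,0,0],"fingers":0},{"dp":[-0.06,0.02,-0.15],"rotation":[0,0,0],"fingers":0},{"dp":[-0.1,0.08,-0.15],"rotation":[0,0,0],"fingers":0},{"dp":[-0.12,0.14,-0.15],"rotation":[0,0,0],"fingers":0},{"dp":[-0.13,0.18,-0.15],"rotation":[0,0,0],"fingers":0},{"dp":[-0.13,0.18,-0.15],"rotation":[0,0,0],"fingers":0}]'
python3 - <<'E'
from h import *
t=arm.get_image("top");s=arm.get_image("scene");cv2.imwrite("pics/t6.png",t);cv2.imwrite("pics/s6.png",s)
cv2.imwrite("pics/s6c.png",np.hstack([cv2.resize(t[195:255,398:458],(400,400),interpolation=cv2.INTER_CUBIC),cv2.resize(s[222:272,197:247],(400,400),interpolation=cv2.INTER_CUBIC)]))
E
```

```text
clock: 17.8
position: [0.2969, -0.4519, 0.2196]
ee_rot: [3.112, -0.408, 0.001]
force: [1.1, 0.5, 0.5]
width: 0.503
```

View pics/s6c.png

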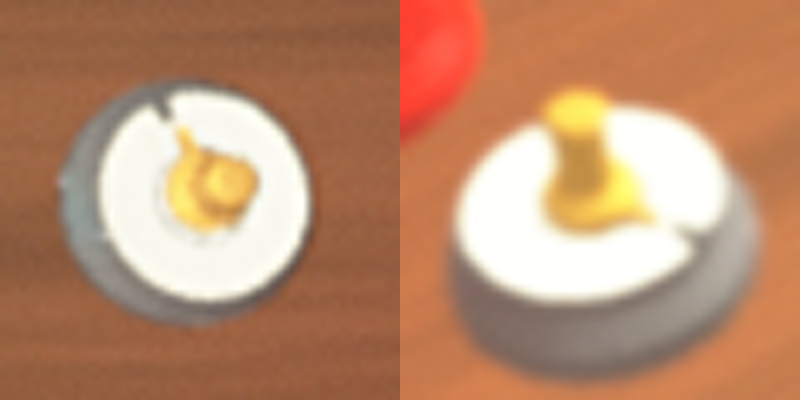

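View pics/t6.png

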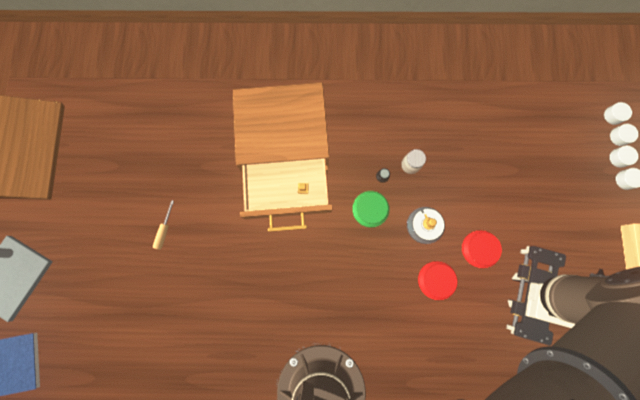

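The seal stands upright on the block with its lug towards the rib. I check centring and angle with numbers, and check the drawer and bystanders too.

Run:
```python
from h import *
t=cv2.imread("pics/t6.png");s=cv2.imread("pics/s6.png");t0=cv2.imread("pics/top0.png");s0=cv2.imread("pics/scene0.png")
for n,im,(x0,y0,x1,y1) in(("top",t,(400,197,456,250)),("scene",s,(200,225,245,268))):
    k=8;c=cv2.resize(im[y0:y1,x0:x1],None,fx=k,fy=k,interpolation=cv2.INTER_CUBIC)
    g=c.min(2).astype(int);sat=c[...,2].astype(int)-c[...,0]
    pl=(g>175).astype(np.uint8);h=cv2.convexHull(max(cv2.findContours(pl,0,1)[0],key=cv2.contourArea))[:,0]
    inn=np.zeros_like(pl);cv2.fillConvexPoly(inn,h,1);inn=cv2.erode(inn,np.ones((25,25)))
    P=ray(n,(h+.5)/k-.5+[x0,y0],.05)[:,:2].astype(np.float32);(cx,cy),r=cv2.minEnclosingCircle(P);print(n,"plate",cx,cy,r,cv2.fitEllipse(P)[0])
    m=((sat>75)&(inn>0)).astype(np.uint8)
    q=max(cv2.findContours(m,0,1)[0],key=cv2.contourArea)[:,0]
    Q=ray(n,(q+.5)/k-.5+[x0,y0],.05)[:,:2]-[cx,cy]
    for a in range(0,360,15):
        d=np.array([np.cos(np.radians(a)),np.sin(np.radians(a))]);print(a,round(1000*(Q@d).max(),1),end="; ")
    print()
```

```text
top plate 0.47239598631858826 -0.30457866191864014 0.04627689719200134 (0.47240814566612244, -0.30536600947380066)
0 29.0; 15 30.1; 30 29.1; 45 26.1; 60 21.8; 75 16.0; 90 15.1; 105 14.6; 120 14.5; 135 14.8; 150 14.9; 165 15.4; 180 15.8; 195 16.1; 210 17.5; 225 18.6; 240 19.5; 255 22.4; 270 24.5; 285 25.7; 300 25.9; 315 24.9; 330 22.7; 345 26.7; 
scene plate 0.4716741740703583 -0.3051404058933258 0.04831358417868614 (0.471442848443985, -0.30604860186576843)
0 21.1; 15 22.8; 30 23.0; 45 21.7; 60 19.1; 75 15.6; 90 20.5; 105 27.8; 120 33.3; 135 36.5; 150 37.3; 165 37.4; 180 37.7; 195 35.6; 210 31.2; 225 24.6; 240 18.9; 255 17.9; 270 17.6; 285 17.2; 300 16.8; 315 16.5; 330 16.1; 345 18.1;
```

Centring looks 1–3 mm off. I enlarge it to compare the foot with the scribed circle, and triangulate the stem top.

Run:
```python
from h import *
T=lambda x,y:((x+.5)/6.667-.5+398,(y+.5)/6.667-.5+195)
S=lambda x,y:((x+.5)/8-.5+197,(y+.5)/8-.5+222)
print("stemtop",tri(T(230,182),S(177,110)),ray("top",[T(230,182)],.097),ray("scene",[S(177,110)],.097))
print("lug tip",ray("top",[T(181,128)],.0555),ray("scene",[S(253,219)],.0555))
t=cv2.imread("pics/t6.png");s=cv2.imread("pics/s6.png")
a=cv2.resize(t[209:236,415:442],(400,400),interpolation=cv2.INTER_CUBIC)
b=cv2.resize(cv2.imread("pics/top0.png")[209:236,415:442],(400,400),interpolation=cv2.INTER_CUBIC)
for im in(a,b):
    im[:]=np.clip((im.astype(float)-90)*255/165,0,255)
cv2.imwrite("pics/f.png",np.hstack([a,b]))
# scribed circle from the first picture: faint darker ring 
g=cv2.imread("pics/top0.png")
k=8;c=cv2.resize(g[209:240,413:444,0].astype(np.float32),None,fx=k,fy=k,interpolation=cv2.INTER_CUBIC)
yy,xx=np.mgrid[:c.shape[0],:c.shape[1]];P=ray("top",np.c_[(xx.ravel()+.5)/k-.5+413,(yy.ravel()+.5)/k-.5+209],.05)[:,:2]
from scipy.interpolate import NearestNDInterpolator as N
f=N(P,c.ravel());best=[]
for cx in np.arange(.468,.4765,.0005):
  for cy in np.arange(-.310,-.301,.0005):
    th=np.radians(np.arange(0,360,6));best.append((f(cx+.0205*np.cos(th),cy+.0205*np.sin(th)).mean(),round(cx,4),round(cy,4)))
print(sorted(best)[:4])
```

```text
stemtop [ 0.47217961 -0.30472453  0.09516427] [[ 0.472458   -0.30333495  0.097     ]] [[ 0.47331354 -0.30610687  0.097     ]]
lug tip [[ 0.50074393 -0.29554771  0.0555    ]] [[ 0.49734715 -0.29668078  0.0555    ]]
[(np.float64(226.44105656941733), np.float64(0.472), np.float64(-0.3055)), (np.float64(226.65504201253256), np.float64(0.4725), np.float64(-0.3055)), (np.float64(226.67176259358723), np.float64(0.472), np.float64(-0.306)), (np.float64(226.72814254760743), np.float64(0.4715), np.float64(-0.3055))]
```

View pics/f.png

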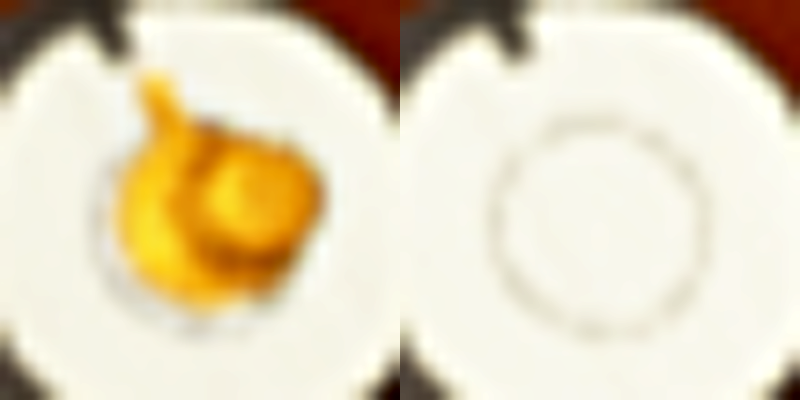

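```bash
python3 - <<'E'
from h import *
t=cv2.imread("pics/t6.png");s=cv2.imread("pics/s6.png")
for n,im,box in(("top",t,(405,197,450,245)),("scene",s,(200,230,248,268))):
    x0,y0,x1,y1=box;k=6;g=cv2.resize(im[y0:y1,x0:x1].astype(np.float32),None,fx=k,fy=k,interpolation=cv2.INTER_CUBIC)
    yy,xx=np.mgrid[:g.shape[0],:g.shape[1]];uv=np.c_[(xx.ravel()+.5)/k-.5+x0,(yy.ravel()+.5)/k-.5+y0]
    sat=(g[...,2]-g[...,0]).ravel();dark=np.clip(210-g.max(2),0,None).ravel()
    for z,what,w,rr in((.055,"rib",dark,(.034,.0405)),(.053,"rib",dark,(.034,.0405)),(.058,"lug",np.clip(sat-50,0,None),(.0225,.032)),(.0555,"lug",np.clip(sat-50,0,None),(.0225,.032))):
        P=ray(n,uv,z)[:,:2]-[.472,-.3057];a=np.degrees(np.arctan2(P[:,1],P[:,0]));r=np.hypot(*P.T)
        m=(r>rr[0])&(r<rr[1])&(abs(a-23)<22);ww=w*m;v=(P*ww[:,None]).sum(0)/ww.sum();c=(uv*ww[:,None]).sum(0)/ww.sum()
        print(n,what,z,"r",round(np.hypot(*v),4),"ang",round(np.degrees(np.arctan2(v[1],v[0])),1),"px",c.round(2))
E
python3 - <<'E'
from h import *
t=cv2.imread("pics/t6.png");s=cv2.imread("pics/s6.png")
cv2.imwrite("pics/z.png",np.hstack([cv2.resize(t[205:225,415:435],(400,400),interpolation=cv2.INTER_NEAREST),cv2.resize(s[238:262,216:240],(400,400),interpolation=cv2.INTER_NEAREST)]))
E
```

```text
top rib 0.055 r 0.0387 ang 25.5 px [422.35 211.65]
top rib 0.053 r 0.0387 ang 24.6 px [422.36 211.66]
top lug 0.058 r 0.026 ang 21.4 px [425.26 215.23]
top lug 0.0555 r 0.026 ang 19.6 px [425.27 215.25]
scene rib 0.055 r 0.0402 ang 21.4 px [232.21 250.56]
scene rib 0.053 r 0.0397 ang 23.0 px [232.41 250.72]
scene lug 0.058 r 0.025 ang 13.4 px [226.86 248.66]
scene lug 0.0555 r 0.0243 ang 17.5 px [227.26 248.8 ]
```

View pics/z.png

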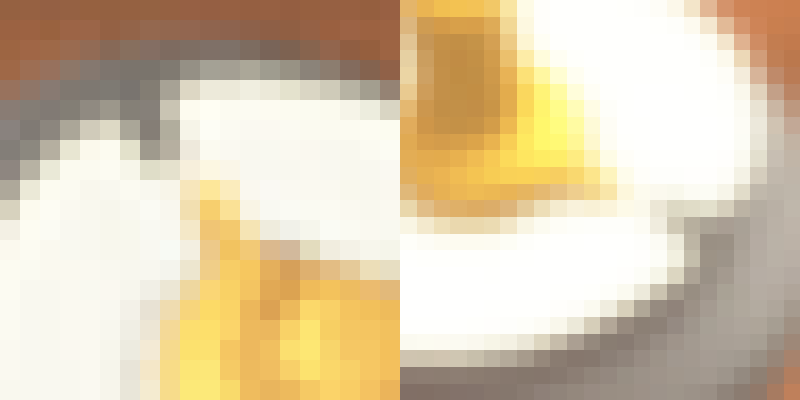

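The seal is centred to within about 1–1.5 mm and so lies inside the circle. The lug reads about 21–22° and the rib about 24.5–25°, so I re-grip and turn it about +3° to mend that.

Run:
```python
from h import *
goal([.472,-.3057,.17],-14.5)
```

```text
dp [ 0.13   -0.1809  0.0489] rot [-0.0005 -0.0011 -0.0013]
```

```bash
python3 -m pendant '[{"dp":[0.03,-0.04,0],"rotation":[0,0,0],"fingers":0},{"dp":[0.06,-0.085,0],"rotation":[0,0,0],"fingers":0},{"dp":[0.095,-0.13,0.015],"rotation":[0,0,0],"fingers":0},{"dp":[0.12,-0.165,0.035],"rotation":[0,0,0],"fingers":0},{"dp":[0.13,-0.181,0.049],"rotation":[0,-0.001,-0.001],"fingers":0},{"dp":[0.13,-0.181,0.049],"rotation":[0,-0.001,-0.001],"fingers":0},{"dp":[0.13,-0.181,0.049],"rotation":[0,-0.001,-0.001],"fingers":0}]'
python3 - <<'E'
from h import *
goal([.472,-.3057,.0685],-14.5)
E
```

```text
clock: 18.77
position: [0.4709, -0.307, 0.1706]
ee_rot: [3.116, -0.4, 0.001]
force: [0.2, 1.0, 0.2]
width: 0.501
dp [ 0.0007 -0.0016  0.1021] rot [ 0.0003 -0.0004 -0.0022]
```

```bash
python3 -m pendant '[{"dp":[0.0007,-0.0016,0.02],"rotation":[0,0,-0.002],"fingers":0},{"dp":[0.0007,-0.0016,0.03],"rotation":[0,0,-0.002],"fingers":0},{"dp":[0.0007,-0.0016,0.055],"rotation":[0,0,-0.002],"fingers":0},{"dp":[0.0007,-0.0016,0.08],"rotation":[0,0,-0.002],"fingers":0},{"dp":[0.0007,-0.0016,0.096],"rotation":[0,0,-0.002],"fingers":0},{"dp":[0.0007,-0.0016,0.101],"rotation":[0,0,-0.002],"fingers":0},{"dp":[0.0007,-0.0016,0.101],"rotation":[0,0,-0.002],"fingers":0},{"dp":[0.0007,-0.0016,0.101],"rotation":[0,0,-0.002],"fingers":0.25},{"dp":[0.0007,-0.0016,0.101],"rotation":[0,0,-0.002],"fingers":0.4},{"dp":[0.0007,-0.0016,0.101],"rotation":[0,0,-0.002],"fingers":0.55},{"dp":[0.0007,-0.0016,0.101],"rotation":[0,0,-0.002],"fingers":0.7},{"dp":[0.0007,-0.0016,0.101],"rotation":[0,0,-0.002],"fingers":0.8},{"dp":[0.0007,-0.0016,0.101],"rotation":[0,0,-0.002],"fingers":0.8}]' 15
python3 - <<'E'
from h import *
goal([.472,-.3057,.0715],-11.3)
E
```

```text
clock: 20.4
position: [0.4722, -0.3057, 0.0699]
ee_rot: [3.116, -0.397, 0.001]
force: [-0.7, 1.3, 5.4]
width: 0.232
dp [-0.0002  0.0001 -0.0016] rot [ 0.0002 -0.0008 -0.056 ]
```

```bash
python3 -m pendant '[{"dp":[0,0,-0.001],"rotation":[0,0,0],"fingers":0.8},{"dp":[0,0,-0.002],"rotation":[0,0,0],"fingers":0.8},{"dp":[0,0,-0.002],"rotation":[0,0,-0.02],"fingers":0.8},{"dp":[0,0,-0.002],"rotation":[0,0,-0.04],"fingers":0.8},{"dp":[0,0,-0.002],"rotation":[0,0,-0.056],"fingers":0.8},{"dp":[0,0,-0.002],"rotation":[0,0,-0.056],"fingers":0.8},{"dp":[0,0,-0.001],"rotation":[0,0,-0.056],"fingers":0.8},{"dp":[0,0,-0.0005],"rotation":[0,0,-0.056],"fingers":0.8},{"dp":[0,0,0],"rotation":[0,0,-0.056],"fingers":0.8},{"dp":[0,0,0],"rotation":[0,0,-0.056],"fingers":0.8}]'
```

```text
clock: 21.65
position: [0.4722, -0.3057, 0.07]
ee_rot: [3.126, -0.309, 0.001]
force: [-0.3, 0.2, -0.4]
width: 0.229
```

```bash
python3 -m pendant '[{"dp":[0,0,0.0003],"rotation":[0,0,0],"fingers":0.8},{"dp":[0,0,0.0004],"rotation":[0,0,0],"fingers":0.8},{"dp":[0,0,0.0004],"rotation":[0,0,0],"fingers":0.8}]'
python3 -m pendant '[{"dp":[0,0,0],"rotation":[0,0,0],"fingers":0.5},{"dp":[0,0,0],"rotation":[0,0,0],"fingers":0.4},{"dp":[0,0,0],"rotation":[0,0,0],"fingers":0.2},{"dp":[0,0,0],"rotation":[0,0,0],"fingers":0},{"dp":[0,0,0],"rotation":[0,0,0],"fingers":0},{"dp":[0,0,-0.015],"rotation":[0,0,0],"fingers":0},{"dp":[0,0,-0.04],"rotation":[0,0,0],"fingers":0},{"dp":[0,0,-0.08],"rotation":[0,0,0],"fingers":0},{"dp":[0,0,-0.12],"rotation":[0,0,0],"fingers":0},{"dp":[-0.06,0.02,-0.15],"rotation":[0,0,0],"fingers":0},{"dp":[-0.1,0.08,-0.15],"rotation":[0,0,0],"fingers":0},{"dp":[-0.12,0.14,-0.15],"rotation":[0,0,0],"fingers":0},{"dp":[-0.13,0.18,-0.15],"rotation":[0,0,0],"fingers":0},{"dp":[-0.13,0.18,-0.15],"rotation":[0,0,0],"fingers":0}]'
python3 - <<'E'
from h import *
t=arm.get_image("top");s=arm.get_image("scene");cv2.imwrite("pics/t7.png",t);cv2.imwrite("pics/s7.png",s)
cv2.imwrite("pics/s7c.png",np.hstack([cv2.resize(t[195:255,398:458],(400,400),interpolation=cv2.INTER_CUBIC),cv2.resize(s[222:272,197:247],(400,400),interpolation=cv2.INTER_CUBIC)]))
for n,im,box in(("top",t,(405,197,450,245)),("scene",s,(200,230,248,268))):
    x0,y0,x1,y1=box;k=6;g=cv2.resize(im[y0:y1,x0:x1].astype(np.float32),None,fx=k,fy=k,interpolation=cv2.INTER_CUBIC)
    yy,xx=np.mgrid[:g.shape[0],:g.shape[1]];uv=np.c_[(xx.ravel()+.5)/k-.5+x0,(yy.ravel()+.5)/k-.5+y0]
    w=np.clip((g[...,2]-g[...,0]).ravel()-50,0,None)
    for z in(.058,.0555):
        P=ray(n,uv,z)[:,:2]-[.472,-.3057];a=np.degrees(np.arctan2(P[:,1],P[:,0]));r=np.hypot(*P.T)
        ww=w*((r>.0225)&(r<.032)&(abs(a-23)<22));v=(P*ww[:,None]).sum(0)/ww.sum();print(n,z,np.degrees(np.arctan2(v[1],v[0])))
# moved things: difference against first pictures
for n,a,b in(("top",cv2.imread("pics/top0.png"),t),("scene",cv2.imread("pics/scene0.png"),s)):
    d=cv2.absdiff(a,b).max(2)
    for nm,X in(("jar",None),):pass
    cv2.imwrite(f"pics/d_{n}.png",np.clip(d*4.0,0,255).astype(np.uint8))
# handle now (top)
E
```

```text
clock: 22.02
position: [0.4722, -0.3057, 0.0699]
ee_rot: [3.126, -0.309, 0.002]
force: [-2.2, 1.3, 5.9]
width: 0.234
clock: 23.78
position: [0.3052, -0.461, 0.2213]
ee_rot: [3.121, -0.322, 0.002]
force: [0.3, -0.2, 0.3]
width: 0.501
top 0.058 24.69018467183754
top 0.0555 22.911231284779007
scene 0.058 16.380653882907918
scene 0.0555 20.732452132773663
```

View pics/s7c.png

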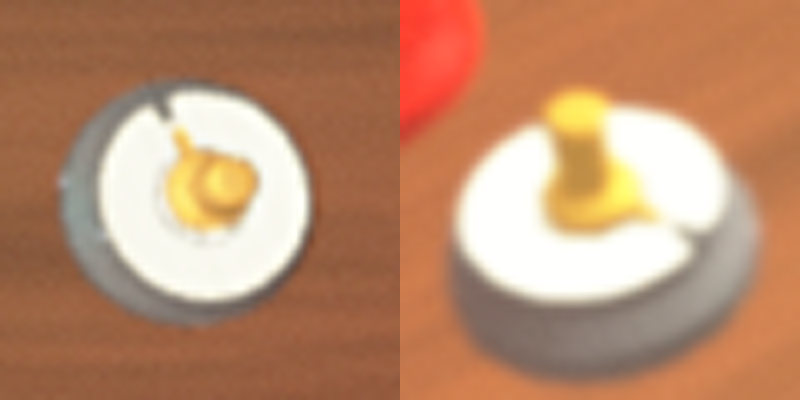

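View pics/d_top.png

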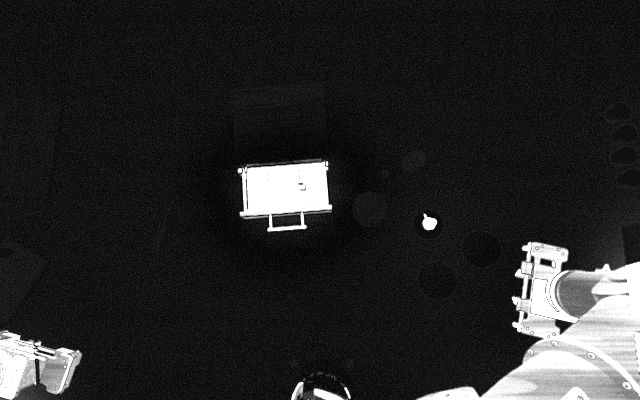

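View pics/t7.png

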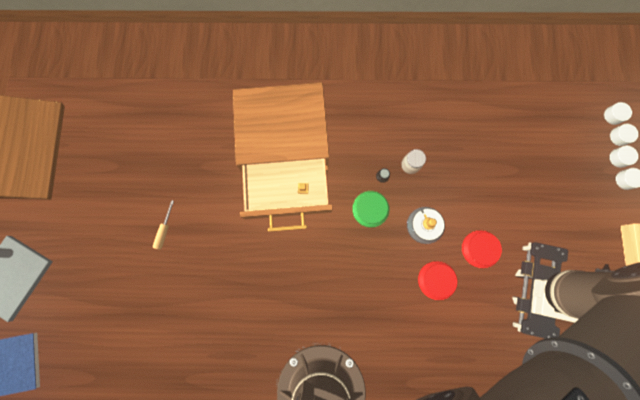

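The lug now reads about 24° against the rib's 24.5–25°. The difference image shows the jar, loupe and graver unmoved. Last check is the drawer's extension, from the handle.

Run:
```python
from h import *
t=cv2.imread("pics/t7.png");t2=cv2.imread("pics/t2.png");t0=cv2.imread("pics/top0.png")
print("diff since pull",cv2.absdiff(t,t2)[205:240,235:335].max())
def bar(im,y0,y1,x0,x1):
    g=im[y0:y1,x0:x1].astype(float);w=np.clip(g[...,1]-g[...,0]-60,0,None);yy,xx=np.mgrid[y0:y1,x0:x1];return np.array([(w*xx).sum(),(w*yy).sum()])/w.sum()
a=ray("top",[bar(t0,181,191,272,296)],.104)[0];b=ray("top",[bar(t,224,233,275,299)],.104)[0]
print(a,b,np.linalg.norm(a-b),"TCP travel",np.hypot(.5712-.4487,.1096-.0981))
c=np.array([.7355,.1243]);u=-np.array([np.cos(np.radians(5.35)),np.sin(np.radians(5.35))])
print("handle ahead of centre",(a[:2]-c)@u,(b[:2]-c)@u)
```

```text
diff since pull 14
[0.57233476 0.11185197 0.104     ] [0.44982349 0.09963708 0.104     ] 0.12311870436675071 TCP travel 0.12303861182571922
handle ahead of centre 0.16361509218890344 0.2867315799311162
```

```bash
python3 -c "
from cell import arm
print(arm.sign_off(), arm.observe()['clock'])"
```

```text
the job is handed in; nothing more can be done
the job is handed in; nothing more can be done
```

The job is done and handed in, with the clock at about 24 s. The drawer is out at its stop, and the round-footed seal stands upright in the circle on the grey steel block with its lug turned to the rib.

- **Drawer:** I pulled it until it resisted with 19 N. The handle moved 123 mm, which fits a stop if the drawer started about 7 mm ajar. The images show no drawer movement since, and the square-footed seal is still standing in it.
- **Seal position:** It is centred to about 1–1.5 mm, with a 2.5 mm margin inside the circle. The two views disagreed by up to about 3 mm on where the stem top is.
- **Lug direction:** After the first placing the lug read about 3° short of the rib, so I re-gripped, lifted 2 mm and turned it about 3.2°. In the top view it now reads 23–25° against the rib's 24.5–25.5°. The scene view still reads the lug lower, at 16–21°; I trusted it less because there the lug runs into the foot and the plate is overexposed.
- **Bystanders:** The before-and-after top view shows no movement of the jar, loupe or graver. The robot ended clear of everything.

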